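# Set the slicer's blade gap with the thickness gauge

## Robot

A 7-joint arm with a two-finger parallel gripper is mounted at the origin on a cart in front of the work surface, level with it; the furniture and walls round the work are solid. World frame = base frame: x ahead of the robot, y to its left, z up, the work surface at z = 0. Lengths are in m, angles in degrees, forces in N, time in s.
With the tool pointing down it reaches from about 0.425 to 0.875 m from the base axis. Payload 4.7 kg.
Tool frame: the origin (TCP) lies between the finger pads, 19 mm behind the fingertips; this is the grasp point; z points along the fingers, y is the line along which they close (so a half turn about z gives the same grasp; the last joint's range is limited). The gripper opens to 87 mm and grips with 3 to 60 N. Pads are 19 mm wide; open, the fingers measure 117 mm over their backs; the gripper's body (75 mm by 190 mm) begins 51 mm behind the grasp point.
Start: joints at [-67.202, 18.392, -4.016, 83.108, 1.295, 78.541, -3.26], TCP at [0.243, 0.603, 0.241] pointing down, gripper open.
Joint ranges: [-163.93, 163.93], [-17.29, 119.83], [-79.2, 71.16], [3.27, 140.29], [-89.18, 269.18], [5.43, 117.66], [-154.24, 154.24]. Speed limits (degrees/s): [147.25, 147.25, 180, 180, 180, 180, 180].

## Interface

Orientations are given as [roll, pitch, yaw] about the fixed x, y, z axes, in that order (R = Rz(yaw) Ry(pitch) Rx(roll)).
In Python, from cell import sensors, vision, workorder gives the robot as it stands.
- The arm moves only by the tool drive_tool, never from a script. Its argument "moves" is a list of rows, each an object of numbers: "x", "y", "z": the shift along the tool's x, y, z in mm; "rx", "ry", "rz": the turn, a rotation vector about the tool's x, y, z in rad; "fingers": the closure, from -1 (fully open) to 1 (shut). In form: [{"x": .., "y": .., "z": .., "rx": .., "ry": .., "rz": .., "fingers": ..}, ...]. A call has 1 to 20 rows; each row is the pose to reach, as a shift and turn from the pose commanded when the call began, along the tool's axes at that moment; what a row does not reach only later rows make up. A row lasts 1/8 s, in which the tool goes at most 62.5 mm and 10.7 degrees, less where a joint would pass 70% of its speed; a pose out of reach is approached as far as the arm can. A call with a gripper value outside its range is refused whole. The fingers move at their own pace and stop on an object; "force" is the grip in N (left out, the last holds). Time passes only in rows, so rows that repeat a pose let the fingers close. It gives the time, the measured TCP pose, the force, the opening and the grip force at its end, in the units of the state.
- sensors.get_obs(): the state, without advancing time (a new reading comes with each control period).
- vision.read_camera(name): name is "scene" or "top"; returns a dict with "image" (480x640x3 uint8, red, green, blue), "fx", "fy", "cx", "cy" (pixels), "R" (3x3) and "t" (3): a world point X has camera coordinates R X + t. Camera axes: x right, y down, z forward; pixel columns grow to the right and rows downward; lengths in m; the calibration is good to about 2 mm. A picture is of the moment at which its call begins. There is no depth.
- workorder.sign_off(): hands the job in; it is judged then, once.
The state is a dict: "time_s": time; "qpos": joint angles; "joint_velocities": joint speeds; "effort": joint torques, N m; "tool_pos": TCP position; "tool_rot": TCP orientation; "force": force on the tool from outside, world axes, zero at the start; "wrist_torque": the same for the moment, N m; "grip_width": finger opening in m; "grasp_force": force on a finger pad.
Only numpy, scipy, OpenCV 4.12 (cv2) and the standard library are available. Lean on these libraries where they do the work, as an engineer would, in place of code of your own. Each camera call takes 0.05 s, during which the arm holds its last target. There are 200 camera calls.

## Task

Set the vegetable slicer to the thickness gauge: lay the orange-handled gauge on the slicer's bed and slide its steel blade under the slicer's blade until the tip meets the black back stop. With the gauge in there, turn the red screw knob clockwise until the slicer's blade just drags on the gauge: a light, clearly felt drag, the blade pressing on it with about 6 newtons, not a clamp. Then draw the gauge straight back by about a centimetre and a half against that drag and let go, leaving it lying under the blade with the drag still on it; leave the jars and the pot nearby alone.

Things in the scene. Friction and masses are not known exactly. Their poses are not given: they have to be found in the camera images.
- slicer: White kitchen slicer fixed to the worktop. Origin: underside, on its mid line; its x axis points from its free front end to its back stop, z up. Flat level bed 210 mm long (local x -120 to +90), 118 mm wide, its top 30 mm above the worktop, no side rails. A grey bridge stands over the bed at local x = 45 mm.
- stop (a point): Front face of the black back stop (60 mm wide, 4 mm high above the bed) on the mid line at bed height (30 mm above the worktop); axes as the slicer's. It lies 29 mm behind the blade line. The gauge's tip comes up against it.
- bridge: Grey bridge fixed on the slicer (30 mm deep in x, 118 mm wide, top 87 mm above the worktop, 88 mm between its posts); carries the knob and below it the steel blade (76 mm wide, 6 mm thick), which moves straight up and down. Origin on the worktop under the knob's axis; axes as the slicer's. Gap between blade and bed at the start: 8.5 to 14.5 mm, which one is not told; the gauge is 6 mm thick.
- knob_centre (a point): Centre of the round red screw knob (36 mm diameter, underside 93 mm, top 119 mm above the worktop) on its upright axis, 106 mm above the worktop; a fixed point that does not turn. The knob does not rise or sink. Clockwise from above lowers the blade 4 mm per radian; it stays where it is left. Turning takes about 0.08 N m of friction. Grip it from above, TCP 112 mm above the worktop.
- gauge: Loose thickness gauge, 150 mm long, 0.12 kg, flat underside. Origin: centre of its underside; x points to its tip, z up. Steel blade 24 mm wide, 6 mm thick, up to x = +75 mm; orange handle 26 mm wide (y), 18 mm high, x = -75 to -5 mm; grip at x = -40 mm from above, TCP 22 mm above the underside. Pressed with N newtons it drags (on blade and bed together) with about 0.6 to 1 times N.
- gauge_tip (a point): Middle of the tip edge of the gauge's blade, at its underside, 75 mm from the gauge's origin along its x.
- green_jar: Bystander: glass spice jar with green lid, 46 mm diameter, 106 mm high; origin at its underside.
- green_tub: Bystander: small pale food tub with green lid, 55 mm diameter, 99 mm high; origin at its underside.
- lid_pot: Bystander: low white and blue pot with grey lid, 69 mm diameter, 41 mm high; origin at its underside.
- blade_line (a point): Fixed point on the bed's top under the middle of the slicer's blade; axes as the slicer's. The blade is spring backed: when it meets the gauge it presses with about 1 N at first, then about 28 N more per further radian of the knob (7 N per mm); each newton adds 0.004 N m of knob torque. When a turn stops, the knob friction stays in the wrist torque, mostly as a steady offset of either sign.

How it is judged:
By the outcome, as a careful person would: the job done as asked, in the order asked, and still so for the second after the job is handed in, with the robot touching nothing.
It also fails if it takes over 72 s, if anything falls off the work surface, if the arm or the gripper's body presses on something with over 40 N, if the wrist force passes 120 N, or if a joint passes its speed limit or range.

## Working session

There is one attempt and no reset: what is moved stays moved. The work goes in short steps, Python scripts to look and compute and a tool call to move; the robot and the scene stay as the last step left them, time stands still between calls to the robot, and variables do not carry over. Pictures are saved under pics/ and viewed, at most 10 in all, crops included, and the job is handed in when it is done.

Besides the shell and the picture viewer there is one more tool, called after "Request:" as name([rows], argument=value, ...), one row to a line, values as JSON. drive_tool: Moves the arm, as the interface text tells. Its arguments: {"type":"object","properties":{"moves":{"type":"array"},"force":{"type":"number"}},"required":["moves"]}

```bash
ls; mkdir -p pics
python3 - <<'E'
from cell import sensors, vision
import cv2,json
o=sensors.get_obs(); print(o)
for n in("scene","top"):
    c=vision.read_camera(n); cv2.imwrite(f"pics/{n}0.png",c["image"][:,:,::-1])
    print(n,c["fx"],c["fy"],c["cx"],c["cy"],c["R"],c["t"])
E
```

```text
pics
{'time_s': 0.0, 'qpos': array([-67.20329207,  18.43980243,  -4.01465833,  83.1754886 ,
         1.29511376,  78.54091298,  -3.2607853 ]), 'joint_velocities': array([-0.05250518, -0.08548874,  0.16779476,  0.09853299, -0.013149  ,
        0.03145289,  0.09574289]), 'effort': array([-9.12728847e-04, -4.91280699e+01, -4.04431326e-01, -3.12529743e+01,
       -6.41001854e-02,  4.35573875e-02,  1.97236700e-04]), 'tool_pos': array([0.24323585, 0.60220864, 0.24014781]), 'tool_rot': array([-1.79889043e+02,  6.17959443e-03,  1.58011470e+02]), 'force': array([-0.18245586, -1.11307075, -0.69687979]), 'wrist_torque': array([-0.01184037,  0.00073487,  0.02660301]), 'grasp_force': 0.0, 'grip_width': 0.08723016458264912}
scene 448.0966123522942 448.0966123522942 325.99319694073307 234.20570908874646 [[ 0.90410642 -0.42706561  0.01437189]
 [-0.36020575 -0.77979387 -0.51202865]
 [ 0.22987694  0.45775155 -0.85884813]] [-0.50051203  0.2384968   0.94705743]
top 538.1286022050659 538.1286022050659 316.4539705980767 237.9751532834337 [[-0.02304089 -0.99969405  0.0089958 ]
 [-0.99672435  0.02227284 -0.07774629]
 [ 0.07752214 -0.01075768 -0.99693259]] [-0.02555272  0.55461324  1.0182852 ]
```

View pics/scene0.png

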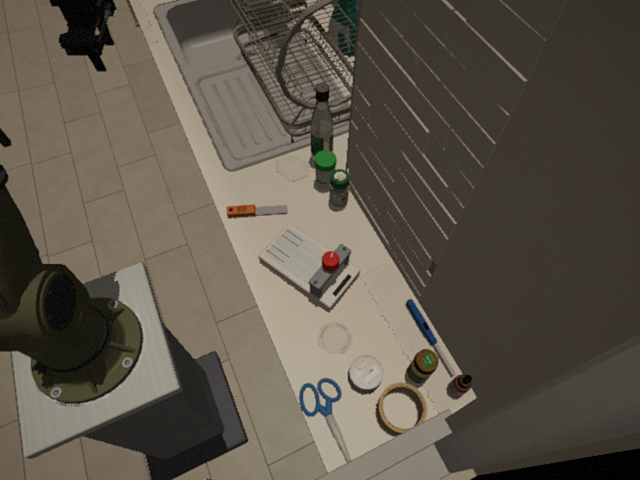

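View pics/top0.png

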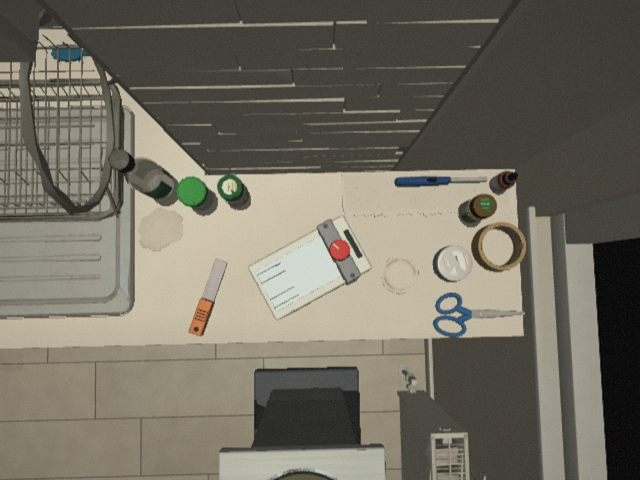

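The scene view shows the gauge at (257,211), the red knob at (331,261) and the black stop at (343,285). In the top view the orange handle is at (202,315), the blade tip at (219,262), the knob at (340,250), the stop at (355,244), and the white bed spans (249,267) to (370,265). The jars (230,188) and (192,192) and the pot (454,263) are clear of the work.

```bash
cat > h.py <<'E'
from cell import sensors, vision
import cv2, numpy as np
def cam(n): return vision.read_camera(n)
def ray(c,p,z):
    R=np.array(c["R"]);t=np.array(c["t"]);o=-R.T@t
    d=R.T@np.array([(p[0]-c["cx"])/c["fx"],(p[1]-c["cy"])/c["fy"],1])
    return o+d*(z-o[2])/d[2]
def proj(c,X):
    q=np.array(c["R"])@X+c["t"]; return np.array([c["fx"]*q[0]/q[2]+c["cx"],c["fy"]*q[1]/q[2]+c["cy"]])
def blob(m,box=None):
    m=m.astype(np.uint8)
    if box: k=np.zeros_like(m);k[box[1]:box[3],box[0]:box[2]]=1;m=m*k
    cs=cv2.findContours(m,cv2.RETR_EXTERNAL,cv2.CHAIN_APPROX_NONE)[0]
    return max(cs,key=cv2.contourArea)
def hsv(c): return cv2.cvtColor(c["image"],cv2.COLOR_RGB2HSV).astype(int)
def orange(c,box=None):
    h=hsv(c); return blob((h[...,0]>4)&(h[...,0]<16)&(h[...,1]>170)&(h[...,2]>100),box)
def red(c,box=None):
    h=hsv(c); return blob(((h[...,0]<4)|(h[...,0]>174))&(h[...,1]>150)&(h[...,2]>90),box)
def W(c,P,z): return np.array([ray(c,p,z) for p in P])
def rect(P):
    r=cv2.minAreaRect((np.asarray(P)[:,:2]*1000).astype(np.float32)); return r
E
python3 - <<'E'
from h import *
np.set_printoptions(precision=4,suppress=True)
boxes={"top":((180,240,240,345),(320,230,360,270),(340,225,370,265),(240,205,380,325)),"scene":((220,195,300,225),(318,245,345,275),(325,265,360,300),(250,215,370,315))}
for n in("top","scene"):
    c=cam(n); b=boxes[n]; h=hsv(c)
    o=orange(c,b[0])[:,0]; print(n,"orange",rect(W(c,o,.012)),rect(W(c,o,.018)))
    g=h[...,1]; 
    k=red(c,b[1])[:,0]; (u,v),r=cv2.minEnclosingCircle(k); print("knob",(u,v),r,ray(c,(u,v),.119),ray(c,(u,v),.106), r/c["fx"])
    s=blob(h[...,2]<50,b[2])[:,0]; print("stop",cv2.minAreaRect(s),rect(W(c,s,.034)))
    w=blob((h[...,2]>190)&(h[...,1]<25),b[3])[:,0]; print("bed",cv2.contourArea(w),rect(W(c,w,.03)))
    for p in ([(225,285),(240,300),(213,280),(290,280),(262,300)] if n=="top" else [(270,211),(280,200),(280,210),(295,250)]): print(p,h[p[1],p[0]],end=" ")
    im=c["image"]; x0,y0,x1,y1=(180,200,390,345) if n=="top" else (215,190,375,320)
    cv2.imwrite(f"pics/{n}crop.png",cv2.resize(im[y0:y1,x0:x1,::-1],None,fx=3.8,fy=3.8,interpolation=cv2.INTER_CUBIC))
E
```

```text
top orange ((376.59478759765625, 187.6695556640625), (0.0, 0.0), 0.0) ((377.1490478515625, 186.43910217285156), (0.0, 0.0), 0.0)
knob (339.0243835449219, 249.86585998535156) 10.061821937561035 [ 0.5246 -0.0761  0.119 ] [ 0.5253 -0.0767  0.106 ] 0.018697801782568607
stop ((351.0, 238.0), (0.0, 0.0), 0.0) ((551.412353515625, -103.99418640136719), (0.0, 0.0), 0.0)
bed 3086.5 ((489.79541015625, 1.7361984252929688), (100.14087677001953, 144.6048126220703), 25.63558578491211)
(225, 285) [ 21  41 200] (240, 300) [ 20  42 201] (213, 280) [ 15  20 178] (290, 280) [ 57  12 216] (262, 300) [ 21  41 199] scene orange ((407.05633544921875, 188.96499633789062), (23.8995418548584, 67.05422973632812), 70.27527618408203) ((406.49969482421875, 184.77291870117188), (23.74547004699707, 66.62196350097656), 70.27526092529297)
knob (330.1875, 258.5) 8.202853202819824 [ 0.524 -0.079  0.119] [ 0.5272 -0.0729  0.106 ] 0.018305992450509154
stop ((341.4901123046875, 284.9010009765625), (3.0254693031311035, 23.57051658630371), 39.289405822753906) ((539.691650390625, -109.27442169189453), (55.95752716064453, 6.808655738830566), 27.234121322631836)Traceback (most recent call last):
  File "<stdin>", line 10, in <module>
  File "h.py", line 14, in blob
    return max(cs,key=cv2.contourArea)
ValueError: max() iterable argument is empty
```

Run:
```python
from h import *
im=cv2.imread("pics/top0.png"); x0,y0,x1,y1=(180,200,390,345)
cv2.imwrite("pics/topcrop.png",cv2.resize(im[y0:y1,x0:x1],None,fx=3.8,fy=3.8,interpolation=cv2.INTER_CUBIC))
h=cv2.cvtColor(im,cv2.COLOR_BGR2HSV)
for p in [(201,315),(207,300),(216,275),(215,282),(225,285),(355,244),(352,240),(350,228),(337,232),(300,270)]:print(p,h[p[1],p[0]])
im=cv2.imread("pics/scene0.png");h=cv2.cvtColor(im,cv2.COLOR_BGR2HSV)
for p in [(265,211),(280,210),(290,215),(235,211),(300,260),(275,250),(342,285),(280,245),(310,225)]:print(p,h[p[1],p[0]])
```

```text
(201, 315) [ 12 158 197]
(207, 300) [ 11 164 132]
(216, 275) [ 17  23 179]
(215, 282) [ 17  23 175]
(225, 285) [ 20  43 202]
(355, 244) [34 25 70]
(352, 240) [30 28 54]
(350, 228) [ 22  37 157]
(337, 232) [ 34  18 115]
(300, 270) [ 52  13 217]
(265, 211) [ 14  30 126]
(280, 210) [ 15  33 124]
(290, 215) [ 17  48 166]
(235, 211) [ 12 194 160]
(300, 260) [ 23  26 158]
(275, 250) [ 25  28 157]
(342, 285) [10 26 29]
(280, 245) [ 23  28 155]
(310, 225) [ 18  44 168]
```

View pics/topcrop.png

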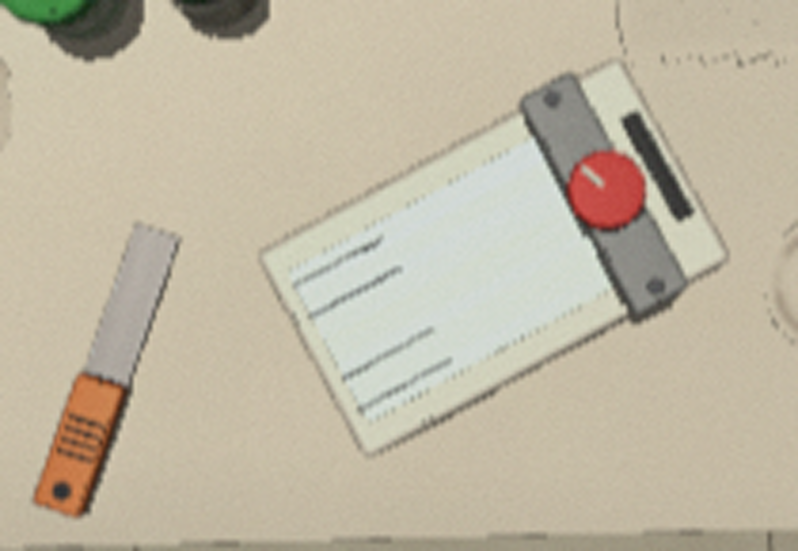

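The crop shows the bed corners at about (262,257), (370,454), (726,257) and (619,62), the gauge tip edge from (138,224) to (180,238), and the stop from (631,115) to (684,218). The red knob is centred at (606,190).

```bash
sed -i 's/>170)&(h\[...,2\]>100/>110)\&(h[...,2]>90/' h.py
python3 - <<'E'
from h import *
np.set_printoptions(precision=4,suppress=True)
def ax(r): 
    b=cv2.boxPoints(r); e=[b[1]-b[0],b[2]-b[1]]; e=max(e,key=np.linalg.norm); return round(float(np.degrees(np.arctan2(e[1],e[0])))%180,2)
for n,go,gb in(("top",(185,285,225,345),(195,250,235,305)),("scene",(220,195,262,225),(252,200,295,222))):
    c=cam(n);h=hsv(c)
    o=orange(c,go)[:,0]; r=rect(W(c,o,.018 if n=="top" else .012)); print(n,"handle",r,ax(r))
    m=(h[...,1]<33)&(h[...,2]<190) if n=="top" else (h[...,1]<40)&(h[...,2]<150)
    g=blob(m,gb)[:,0]; r=rect(W(c,g,.006)); print("blade",r,ax(r)); print(cv2.boxPoints(r))
    if n=="top":
        q=np.array([(262,257),(370,454),(726,257),(619,62)])/3.8+[180,200]-0.37
        B=W(c,q,.03); print("bed",B,"ctr",B.mean(0)); r=rect(B);print(r,ax(r))
        x=B[2]+B[3]-B[0]-B[1]; print("dir x",np.degrees(np.arctan2(x[1],x[0])))
        s=blob(h[...,2]<95,(342,226,368,262))[:,0]; r=rect(W(c,s,.034)); print("stop",r,ax(r))
        k=(338.85+.4,249.9); print("knob",ray(c,k,.119))
E
```

```text
top handle ((408.59423828125, 187.42660522460938), (25.109359741210938, 68.24767303466797), 70.03044128417969) 160.03
blade ((478.34906005859375, 162.19284057617188), (24.541011810302734, 80.08493041992188), 70.17198181152344) 160.17
[[436.5184 164.2321]
 [511.8554 137.0675]
 [520.1797 160.1536]
 [444.8427 187.3182]]
bed [[ 0.5001  0.0927  0.03  ]
 [ 0.4009  0.0402  0.03  ]
 [ 0.4948 -0.1403  0.03  ]
 [ 0.5946 -0.0892  0.03  ]] ctr [ 0.4976 -0.0242  0.03  ]
((497.5705871582031, -24.146438598632812), (112.2752914428711, 204.9171600341797), 27.45996856689453) 117.46
dir x -62.52455469117622
stop ((540.8036499023438, -106.43323516845703), (57.48933029174805, 9.040426254272461), 28.15267562866211) 28.15
knob [ 0.5245 -0.0765  0.119 ]
scene handle ((407.26873779296875, 189.5970458984375), (25.6163330078125, 67.1462631225586), 70.19916534423828) 160.2
blade ((477.7970886230469, 160.25607299804688), (24.544939041137695, 77.35671997070312), 69.37577819824219) 159.38
[[437.2748 162.3941]
 [509.6738 135.1462]
 [518.3194 158.118 ]
 [445.9204 185.366 ]]
```

```bash
cat >> h.py <<'E'
from scipy.spatial.transform import Rotation as Ro
def goal(x,y,z,yaw):
    o=sensors.get_obs(); R=Ro.from_euler("xyz",o["tool_rot"],degrees=True)
    d=R.inv().apply(np.array([x,y,z])-o["tool_pos"])*1000
    r=(R.inv()*Ro.from_euler("xyz",[180,0,yaw],degrees=True)).as_rotvec()
    print("move mm",d.round(1),"rot",r.round(4),"t",o["time_s"])
E
python3 -c "
from h import *
goal(.4078,.188,.1,160)"
```

```text
move mm [-307.7 -322.8  141.1] rot [-0.0006  0.     -0.0346] t 0.3
```

Request:
drive_tool([
  {"x": -51,"y": -54,"z": 0,"rz": -0.035,"fingers": -1},
  {"x": -102,"y": -108,"z": 0,"rz": -0.035},
  {"x": -153,"y": -162,"z": 10,"rz": -0.035},
  {"x": -204,"y": -216,"z": 30,"rz": -0.035},
  {"x": -255,"y": -270,"z": 60,"rz": -0.035},
  {"x": -307.7,"y": -322.8,"z": 100,"rz": -0.035},
  {"x": -307.7,"y": -322.8,"z": 141,"rz": -0.035},
  {"x": -307.7,"y": -322.8,"z": 141,"rz": -0.035},
  {"x": -307.7,"y": -322.8,"z": 141,"rz": -0.035},
  {"x": -307.7,"y": -322.8,"z": 141,"rz": -0.035},
  {"x": -307.7,"y": -322.8,"z": 141,"rz": -0.035},
  {"x": -307.7,"y": -322.8,"z": 141,"rz": -0.035},
])

```text
invalid input at $.moves[0]: expected keys x, y, z, rx, ry, rz, fingers
```

Request:
drive_tool([
  {"x": -51,"y": -54,"z": 0,"rx": 0,"ry": 0,"rz": -0.035,"fingers": -1},
  {"x": -102,"y": -108,"z": 0,"rx": 0,"ry": 0,"rz": -0.035,"fingers": -1},
  {"x": -153,"y": -162,"z": 10,"rx": 0,"ry": 0,"rz": -0.035,"fingers": -1},
  {"x": -204,"y": -216,"z": 30,"rx": 0,"ry": 0,"rz": -0.035,"fingers": -1},
  {"x": -255,"y": -270,"z": 60,"rx": 0,"ry": 0,"rz": -0.035,"fingers": -1},
  {"x": -307.7,"y": -322.8,"z": 100,"rx": 0,"ry": 0,"rz": -0.035,"fingers": -1},
  {"x": -307.7,"y": -322.8,"z": 141,"rx": 0,"ry": 0,"rz": -0.035,"fingers": -1},
  {"x": -307.7,"y": -322.8,"z": 141,"rx": 0,"ry": 0,"rz": -0.035,"fingers": -1},
  {"x": -307.7,"y": -322.8,"z": 141,"rx": 0,"ry": 0,"rz": -0.035,"fingers": -1},
  {"x": -307.7,"y": -322.8,"z": 141,"rx": 0,"ry": 0,"rz": -0.035,"fingers": -1},
  {"x": -307.7,"y": -322.8,"z": 141,"rx": 0,"ry": 0,"rz": -0.035,"fingers": -1},
])

```text
time_s: 1.68
tool_pos: [0.4083, 0.1899, 0.1015]
tool_rot: [179.9, 0.1, 160.1]
force: [-0.5, 0.8, -0.3]
grip_width: 0.0868
grasp_force: 0.0
```

```bash
python3 -c "
from h import *
goal(.4078,.188,.022,160)
c=cam('top');cv2.imwrite('pics/a.png',c['image'][150:390,100:420,::-1].repeat(2,0).repeat(2,1))
print(sensors.get_obs()['qpos'].round(1))"
```

```text
move mm [-0.  -2.2 79.4] rot [0.0022 0.0013 0.0025] t 1.675
[-42.3   0.8  14.2 120.5  -0.2  58.6  42.1]
```

Request:
drive_tool([
  {"x": 0,"y": -2,"z": 30,"rx": 0,"ry": 0,"rz": 0,"fingers": -1},
  {"x": 0,"y": -2,"z": 60,"rx": 0,"ry": 0,"rz": 0,"fingers": -1},
  {"x": 0,"y": -2,"z": 79,"rx": 0,"ry": 0,"rz": 0,"fingers": -1},
  {"x": 0,"y": -2,"z": 79,"rx": 0,"ry": 0,"rz": 0,"fingers": -1},
  {"x": 0,"y": -2,"z": 79,"rx": 0,"ry": 0,"rz": 0,"fingers": 1},
  {"x": 0,"y": -2,"z": 79,"rx": 0,"ry": 0,"rz": 0,"fingers": 1},
  {"x": 0,"y": -2,"z": 79,"rx": 0,"ry": 0,"rz": 0,"fingers": 1},
  {"x": 0,"y": -2,"z": 79,"rx": 0,"ry": 0,"rz": 0,"fingers": 1},
  {"x": 0,"y": -2,"z": 79,"rx": 0,"ry": 0,"rz": 0,"fingers": 1},
  {"x": 0,"y": -2,"z": 79,"rx": 0,"ry": 0,"rz": 0,"fingers": 1},
  {"x": 0,"y": -2,"z": 79,"rx": 0,"ry": 0,"rz": 0,"fingers": 1},
], force=25)

```text
time_s: 3.1
tool_pos: [0.4072, 0.1864, 0.0213]
tool_rot: [180.0, 0.0, 160.0]
force: [-0.1, -0.3, 0.7]
grip_width: 0.0256
grasp_force: 24.9
```

```bash
python3 -c "
from h import *
goal(.459,.0473,.10,117.8)"
```

```text
move mm [ -96.2 -113.1  -78.8] rot [ 3.000e-04 -1.000e-04  7.368e-01] t 3.1
```

Request:
drive_tool([
  {"x": 0,"y": 0,"z": -30,"rx": 0,"ry": 0,"rz": 0,"fingers": 1},
  {"x": 0,"y": 0,"z": -60,"rx": 0,"ry": 0,"rz": 0,"fingers": 1},
  {"x": -15,"y": -19,"z": -79,"rx": 0,"ry": 0,"rz": 0.12,"fingers": 1},
  {"x": -32,"y": -38,"z": -79,"rx": 0,"ry": 0,"rz": 0.25,"fingers": 1},
  {"x": -48,"y": -57,"z": -79,"rx": 0,"ry": 0,"rz": 0.37,"fingers": 1},
  {"x": -64,"y": -76,"z": -79,"rx": 0,"ry": 0,"rz": 0.5,"fingers": 1},
  {"x": -80,"y": -95,"z": -79,"rx": 0,"ry": 0,"rz": 0.62,"fingers": 1},
  {"x": -96,"y": -113,"z": -79,"rx": 0,"ry": 0,"rz": 0.737,"fingers": 1},
  {"x": -96,"y": -113,"z": -79,"rx": 0,"ry": 0,"rz": 0.737,"fingers": 1},
  {"x": -96,"y": -113,"z": -79,"rx": 0,"ry": 0,"rz": 0.737,"fingers": 1},
  {"x": -96,"y": -113,"z": -79,"rx": 0,"ry": 0,"rz": 0.737,"fingers": 1},
])

```text
time_s: 4.47
tool_pos: [0.4583, 0.0484, 0.1001]
tool_rot: [-180.0, -0.0, 117.9]
force: [-0.0, -0.0, -1.3]
grip_width: 0.0258
grasp_force: 24.9
```

Run:
```python
from h import *
goal(.459,.0473,.053,117.8)
o=sensors.get_obs();print(o["force"],o["wrist_torque"],o["grip_width"])
c=cam("top");cv2.imwrite("pics/b.png",cv2.resize(c["image"][190:340,200:400,::-1],None,fx=4,fy=4))
```

```text
move mm [-1.3  0.1 47.1] rot [-0.0002 -0.0005  0.0024] t 4.475
[-0.01938244 -0.01595955 -1.34306704] [-0.0045924   0.00431629 -0.00314147] 0.025777992521012
```

View pics/b.png

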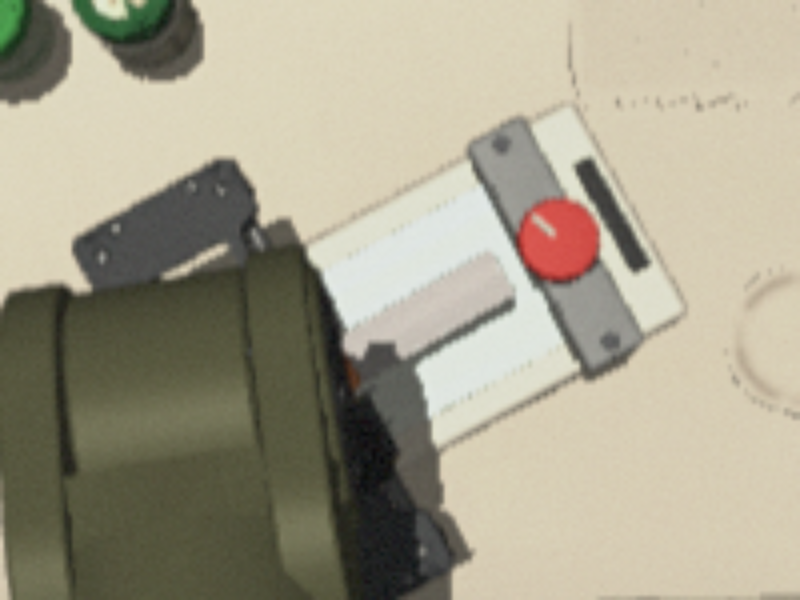

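The gauge is held parallel to the slicer's mid line, its tip near (506,280) in the crop and short of the bridge. Next I lower it onto the bed.

Request:
drive_tool([
  {"x": -0.5,"y": 0,"z": 20,"rx": 0,"ry": 0,"rz": 0.002,"fingers": 1},
  {"x": -1,"y": 0,"z": 40,"rx": 0,"ry": 0,"rz": 0.002,"fingers": 1},
  {"x": -1,"y": 0,"z": 46,"rx": 0,"ry": 0,"rz": 0.002,"fingers": 1},
  {"x": -1,"y": 0,"z": 48,"rx": 0,"ry": 0,"rz": 0.002,"fingers": 1},
  {"x": -1,"y": 0,"z": 48.5,"rx": 0,"ry": 0,"rz": 0.002,"fingers": 1},
  {"x": -1,"y": 0,"z": 48.5,"rx": 0,"ry": 0,"rz": 0.002,"fingers": 1},
  {"x": -1,"y": 0,"z": 48.5,"rx": 0,"ry": 0,"rz": 0.002,"fingers": 1},
])

```text
time_s: 5.4
tool_pos: [0.4596, 0.0465, 0.0522]
tool_rot: [179.9, 0.0, 117.7]
force: [0.5, 0.2, -1.4]
grip_width: 0.0253
grasp_force: 24.9
```

Run:
```python
from h import *
goal(.4846,-.0014,.0513,117.8)
o=sensors.get_obs();print(o["force"],o["wrist_torque"],o["tool_pos"])
```

```text
move mm [-54.   -0.1   0.9] rot [ 0.0009  0.0001 -0.0022] t 5.4
[ 0.46398909  0.17389998 -1.4057491 ] [-0.04611772  0.01052149 -0.00499257] [0.45958738 0.04651167 0.05217974]
```

Request:
drive_tool([
  {"x": 0,"y": 0,"z": 0.8,"rx": 0,"ry": 0,"rz": 0,"fingers": 1},
  {"x": -8,"y": 0,"z": 0.8,"rx": 0,"ry": 0,"rz": 0,"fingers": 1},
  {"x": -16,"y": 0,"z": 0.8,"rx": 0,"ry": 0,"rz": 0,"fingers": 1},
  {"x": -24,"y": 0,"z": 0.8,"rx": 0,"ry": 0,"rz": 0,"fingers": 1},
  {"x": -32,"y": 0,"z": 0.8,"rx": 0,"ry": 0,"rz": 0,"fingers": 1},
  {"x": -40,"y": 0,"z": 0.8,"rx": 0,"ry": 0,"rz": 0,"fingers": 1},
  {"x": -46,"y": 0,"z": 0.8,"rx": 0,"ry": 0,"rz": 0,"fingers": 1},
  {"x": -46,"y": 0,"z": 0.8,"rx": 0,"ry": 0,"rz": 0,"fingers": 1},
  {"x": -46,"y": 0,"z": 0.8,"rx": 0,"ry": 0,"rz": 0,"fingers": 1},
])

```text
time_s: 6.52
tool_pos: [0.4814, 0.0047, 0.0513]
tool_rot: [179.9, 0.1, 117.7]
force: [1.3, 0.1, 4.1]
grip_width: 0.026
grasp_force: 24.9
```

Run:
```python
from h import *
goal(.4846,-.0014,.0513,117.8)
o=sensors.get_obs();print(o["force"],o["wrist_torque"],o["tool_pos"])
c=cam("top");cv2.imwrite("pics/c.png",cv2.resize(c["image"][190:340,200:400,::-1],None,fx=4,fy=4))
```

```text
move mm [-6.9 -0.  -0. ] rot [ 0.001   0.0018 -0.0026] t 6.525
[1.25443783 0.13023692 4.14461669] [-0.23928585 -0.0139207  -0.01258893] [0.48143861 0.00473978 0.05127378]
```

View pics/c.png

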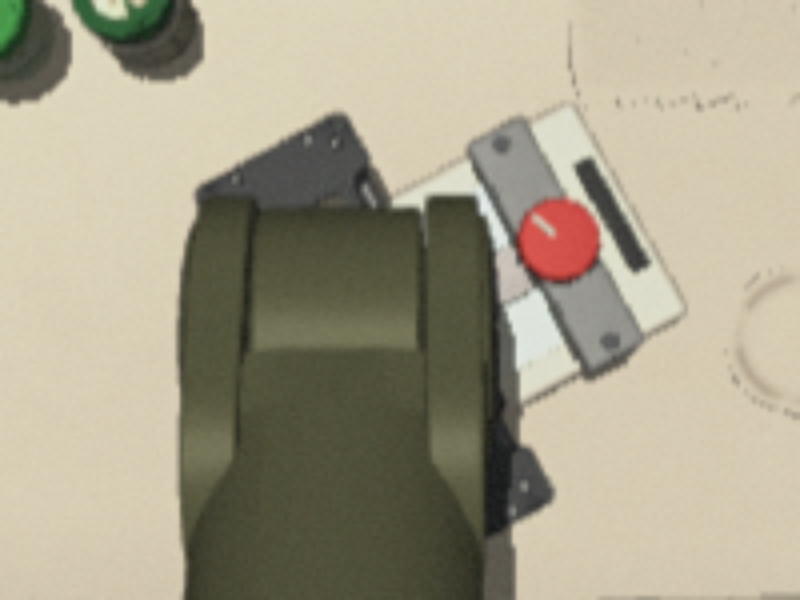

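The gauge's blade, near (512,275), runs under the bridge and is centred between the posts. I creep the last few millimetres to the stop.

Request:
drive_tool([
  {"x": -2,"y": 0,"z": -0.2,"rx": 0,"ry": 0,"rz": 0,"fingers": 1},
  {"x": -4,"y": 0,"z": -0.2,"rx": 0,"ry": 0,"rz": 0,"fingers": 1},
  {"x": -5,"y": 0,"z": -0.2,"rx": 0,"ry": 0,"rz": 0,"fingers": 1},
  {"x": -5.5,"y": 0,"z": -0.2,"rx": 0,"ry": 0,"rz": 0,"fingers": 1},
  {"x": -5.5,"y": 0,"z": -0.2,"rx": 0,"ry": 0,"rz": 0,"fingers": 1},
])

```text
time_s: 7.2
tool_pos: [0.4825, 0.0026, 0.0512]
tool_rot: [-180.0, -0.2, 117.7]
force: [-2.7, 4.5, 7.1]
grip_width: 0.0261
grasp_force: 24.9
```

Request:
drive_tool([
  {"x": -0.6,"y": 0,"z": 0,"rx": 0,"ry": 0,"rz": 0,"fingers": 1},
  {"x": -1,"y": 0,"z": 0,"rx": 0,"ry": 0,"rz": 0,"fingers": 1},
  {"x": -1,"y": 0,"z": 0,"rx": 0,"ry": 0,"rz": 0,"fingers": 1},
])

```text
time_s: 7.58
tool_pos: [0.483, 0.0018, 0.0512]
tool_rot: [-180.0, -0.2, 117.7]
force: [-2.3, 5.2, 7.8]
grip_width: 0.0251
grasp_force: 24.9
```

Request:
drive_tool([
  {"x": -0.6,"y": 0,"z": 0,"rx": 0,"ry": 0,"rz": 0,"fingers": 1},
  {"x": -1,"y": 0,"z": 0,"rx": 0,"ry": 0,"rz": 0,"fingers": 1},
  {"x": -1,"y": 0,"z": 0,"rx": 0,"ry": 0,"rz": 0,"fingers": 1},
])

```text
time_s: 7.95
tool_pos: [0.4835, 0.0009, 0.0513]
tool_rot: [-180.0, -0.2, 117.7]
force: [-2.4, 5.2, 7.4]
grip_width: 0.0257
grasp_force: 24.9
```

Request:
drive_tool([
  {"x": -0.6,"y": 0,"z": -0.4,"rx": 0,"ry": 0,"rz": 0,"fingers": 1},
  {"x": -1,"y": 0,"z": -0.4,"rx": 0,"ry": 0,"rz": 0,"fingers": 1},
  {"x": -1,"y": 0,"z": -0.4,"rx": 0,"ry": 0,"rz": 0,"fingers": 1},
])

```text
time_s: 8.32
tool_pos: [0.484, -0.0011, 0.0513]
tool_rot: [-180.0, -0.1, 117.7]
force: [-1.1, 4.7, 3.2]
grip_width: 0.0255
grasp_force: 24.9
```

Request:
drive_tool([
  {"x": -0.6,"y": 0,"z": 0,"rx": 0,"ry": 0,"rz": 0,"fingers": 1},
  {"x": -1,"y": 0,"z": 0,"rx": 0,"ry": 0,"rz": 0,"fingers": 1},
  {"x": -1,"y": 0,"z": 0,"rx": 0,"ry": 0,"rz": 0,"fingers": 1},
])

```text
time_s: 8.7
tool_pos: [0.4841, -0.0012, 0.0513]
tool_rot: [-179.9, -0.2, 117.7]
force: [-3.5, 6.4, 4.9]
grip_width: 0.0258
grasp_force: 24.9
```

Request:
drive_tool([
  {"x": -0.6,"y": 0,"z": 0,"rx": 0,"ry": 0,"rz": 0,"fingers": 1},
  {"x": -1,"y": 0,"z": 0,"rx": 0,"ry": 0,"rz": 0,"fingers": 1},
  {"x": -1,"y": 0,"z": 0,"rx": 0,"ry": 0,"rz": 0,"fingers": 1},
])

```text
time_s: 9.07
tool_pos: [0.4841, -0.0013, 0.0513]
tool_rot: [-179.9, -0.2, 117.7]
force: [-5.2, 8.3, 5.4]
grip_width: 0.0255
grasp_force: 24.9
```

Request:
drive_tool([
  {"x": 1.5,"y": 0,"z": 0,"rx": 0,"ry": 0,"rz": 0,"fingers": 1},
  {"x": 1.5,"y": 0,"z": 0,"rx": 0,"ry": 0,"rz": 0,"fingers": -1},
  {"x": 1.5,"y": 0,"z": 0,"rx": 0,"ry": 0,"rz": 0,"fingers": -1},
  {"x": 1.5,"y": 0,"z": 0,"rx": 0,"ry": 0,"rz": 0,"fingers": -1},
  {"x": 1.5,"y": 0,"z": 0,"rx": 0,"ry": 0,"rz": 0,"fingers": -1},
  {"x": 1.5,"y": 0,"z": -30,"rx": 0,"ry": 0,"rz": 0,"fingers": -1},
  {"x": 1.5,"y": 0,"z": -70,"rx": 0,"ry": 0,"rz": 0,"fingers": -1},
  {"x": 1.5,"y": 0,"z": -115,"rx": 0,"ry": 0,"rz": 0,"fingers": -1},
  {"x": 1.5,"y": 0,"z": -115,"rx": 0,"ry": 0,"rz": 0,"fingers": -1},
  {"x": 1.5,"y": 0,"z": -115,"rx": 0,"ry": 0,"rz": 0,"fingers": -1},
])

```text
time_s: 10.32
tool_pos: [0.4844, -0.0024, 0.1661]
tool_rot: [-180.0, -0.0, 117.7]
force: [0.6, 0.4, -1.1]
grip_width: 0.0867
grasp_force: 0.0
```

Run:
```python
from h import *
np.set_printoptions(precision=4,suppress=True)
goal(.5247,-.0772,.162,170)
c=cam("scene");cv2.imwrite("pics/d.png",cv2.resize(c["image"][195:320,215:385,::-1],None,fx=4,fy=4))
o=sensors.get_obs();print(o["force"],o["wrist_torque"],o["qpos"])
```

```text
move mm [-85.    0.9   4.1] rot [-0.0002 -0.0004 -0.9133] t 10.325
[-0.5104  0.2987 -0.717 ] [-0.0806  0.0216  0.0076] [-29.6579   0.7213  27.1753 112.5311  -0.3457  66.9345  25.3218]
```

View pics/d.png

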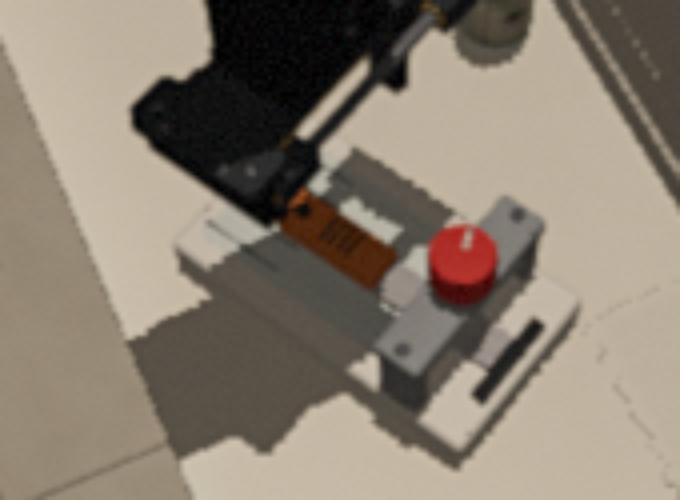

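The gauge lies on the bed with its tip at about (497,345) in the crop, up against the black stop. Next is the knob.

Request:
drive_tool([
  {"x": -17,"y": 0,"z": 0,"rx": 0,"ry": 0,"rz": -0.18,"fingers": -1},
  {"x": -34,"y": 0.5,"z": 0,"rx": 0,"ry": 0,"rz": -0.36,"fingers": -1},
  {"x": -51,"y": 1,"z": 0,"rx": 0,"ry": 0,"rz": -0.54,"fingers": -1},
  {"x": -68,"y": 1,"z": 0,"rx": 0,"ry": 0,"rz": -0.72,"fingers": -1},
  {"x": -85,"y": 1,"z": 4,"rx": 0,"ry": 0,"rz": -0.913,"fingers": -1},
  {"x": -85,"y": 1,"z": 4,"rx": 0,"ry": 0,"rz": -0.913,"fingers": -1},
  {"x": -85,"y": 1,"z": 4,"rx": 0,"ry": 0,"rz": -0.913,"fingers": -1},
  {"x": -85,"y": 1,"z": 4,"rx": 0,"ry": 0,"rz": -0.913,"fingers": -1},
])

```text
time_s: 11.38
tool_pos: [0.5248, -0.0762, 0.1623]
tool_rot: [180.0, -0.0, 169.9]
force: [0.7, 0.0, 0.1]
grip_width: 0.0872
grasp_force: 0.0
```

Run:
```python
from h import *
goal(.5247,-.0772,.112,170)
```

```text
move mm [-0.1 -1.  50.3] rot [ 0.0004 -0.0006 -0.0009] t 11.375
```

Request:
drive_tool([
  {"x": 0,"y": -1,"z": 25,"rx": 0,"ry": 0,"rz": 0,"fingers": -1},
  {"x": 0,"y": -1,"z": 45,"rx": 0,"ry": 0,"rz": 0,"fingers": -1},
  {"x": 0,"y": -1,"z": 50,"rx": 0,"ry": 0,"rz": 0,"fingers": -1},
  {"x": 0,"y": -1,"z": 50,"rx": 0,"ry": 0,"rz": 0,"fingers": -1},
  {"x": 0,"y": -1,"z": 50,"rx": 0,"ry": 0,"rz": 0,"fingers": 1},
  {"x": 0,"y": -1,"z": 50,"rx": 0,"ry": 0,"rz": 0,"fingers": 1},
  {"x": 0,"y": -1,"z": 50,"rx": 0,"ry": 0,"rz": 0,"fingers": 1},
  {"x": 0,"y": -1,"z": 50,"rx": 0,"ry": 0,"rz": 0,"fingers": 1},
  {"x": 0,"y": -1,"z": 50,"rx": 0,"ry": 0,"rz": 0,"fingers": 1},
  {"x": 0,"y": -1,"z": 50,"rx": 0,"ry": 0,"rz": 0,"fingers": 1},
], force=20)

```text
time_s: 12.62
tool_pos: [0.5253, -0.0765, 0.1126]
tool_rot: [179.9, 0.0, 170.0]
force: [-0.3, -1.8, -0.9]
grip_width: 0.0357
grasp_force: 20.1
```

```bash
cat > rd.py <<'E'
from h import *
import sys
L=[]
for i in range(int(sys.argv[1]) if len(sys.argv)>1 else 4):
    o=sensors.get_obs(); L.append(np.r_[o["wrist_torque"],o["force"],o["tool_rot"][2],o["qpos"][6]]); cam("top")
L=np.array(L); print(o["time_s"],"tz",L[:,2].round(4),"mean",L.mean(0).round(4),o["tool_pos"].round(4))
E
python3 rd.py
```

```text
12.775 tz [-0.0241 -0.0578 -0.0562 -0.0308] mean [ 4.265000e-01 -7.880000e-02 -4.220000e-02  4.221000e-01  3.199000e+00
 -4.328000e-01  1.700247e+02  9.080920e+01] [ 0.5253 -0.0766  0.1126]
```

Request:
drive_tool([
  {"x": 0,"y": 0,"z": 0,"rx": 0,"ry": 0,"rz": 0.15,"fingers": 1},
  {"x": 0,"y": 0,"z": 0,"rx": 0,"ry": 0,"rz": 0.3,"fingers": 1},
  {"x": 0,"y": 0,"z": 0,"rx": 0,"ry": 0,"rz": 0.45,"fingers": 1},
  {"x": 0,"y": 0,"z": 0,"rx": 0,"ry": 0,"rz": 0.45,"fingers": 1},
])

```text
time_s: 13.32
tool_pos: [0.5254, -0.0764, 0.1126]
tool_rot: [179.9, -0.0, 144.2]
force: [1.3, 5.6, 0.4]
grip_width: 0.0358
grasp_force: 20.0
```

```bash
python3 rd.py 6
```

```text
13.575 tz [-0.0158 -0.0943 -0.0729 -0.0708 -0.1007 -0.1126] mean [ 1.141300e+00 -2.203000e-01 -7.780000e-02  9.813000e-01  5.348300e+00
 -4.394000e-01  1.442456e+02  6.557510e+01] [ 0.5253 -0.0764  0.1126]
```

Request:
drive_tool([
  {"x": 0,"y": 0,"z": 0,"rx": 0,"ry": 0,"rz": 0.05,"fingers": 1},
  {"x": 0,"y": 0,"z": 0,"rx": 0,"ry": 0,"rz": 0.1,"fingers": 1},
  {"x": 0,"y": 0,"z": 0,"rx": 0,"ry": 0,"rz": 0.1,"fingers": 1},
])

```text
time_s: 14.0
tool_pos: [0.5254, -0.0764, 0.1126]
tool_rot: [179.9, -0.0, 138.5]
force: [1.2, 5.0, -0.8]
grip_width: 0.0352
grasp_force: 20.0
```

```bash
python3 rd.py 6
```

```text
14.25 tz [-0.1003 -0.1023 -0.0633 -0.1018 -0.1086 -0.0708] mean [ 1.139200e+00 -2.389000e-01 -9.120000e-02  1.270600e+00  5.567700e+00
 -2.102000e-01  1.385266e+02  5.998860e+01] [ 0.5254 -0.0763  0.1126]
```

Request:
drive_tool([
  {"x": 0,"y": 0,"z": 0,"rx": 0,"ry": 0,"rz": 0.05,"fingers": 1},
  {"x": 0,"y": 0,"z": 0,"rx": 0,"ry": 0,"rz": 0.1,"fingers": 1},
  {"x": 0,"y": 0,"z": 0,"rx": 0,"ry": 0,"rz": 0.1,"fingers": 1},
])

```text
time_s: 14.68
tool_pos: [0.5254, -0.0763, 0.1126]
tool_rot: [179.9, -0.1, 132.8]
force: [1.0, 5.5, -0.5]
grip_width: 0.0355
grasp_force: 20.0
```

```bash
python3 rd.py 6
```

```text
14.925 tz [-0.1023 -0.0463 -0.1241 -0.0847 -0.0437 -0.0484] mean [ 1.171600e+00 -2.649000e-01 -7.490000e-02  1.211000e+00  5.445100e+00
 -7.507000e-01  1.328007e+02  5.439530e+01] [ 0.5254 -0.0763  0.1126]
```

```bash
sed -i 's/o\["qpos"\]\[6\]\]/o["qpos"][6],o["effort"][6]]/; s/"tz"/"e7",L[:,8].round(4),"tz"/' rd.py; sed -i '1i import numpy as np; np.set_printoptions(precision=4,suppress=True,linewidth=160)' rd.py; python3 rd.py 3
```

```text
15.075 e7 [0.0842 0.084  0.0839] tz [-0.1098 -0.1078 -0.0675] mean [  1.1702  -0.2659  -0.095    1.3858   5.7406  -0.3653 132.8001  54.3991   0.084 ] [ 0.5254 -0.0763  0.1126]
```

Request:
drive_tool([
  {"x": 0.5,"y": 0.7,"z": 0,"rx": 0,"ry": 0,"rz": 0.05,"fingers": 1},
  {"x": 0.5,"y": 0.7,"z": 0,"rx": 0,"ry": 0,"rz": 0.1,"fingers": 1},
  {"x": 0.5,"y": 0.7,"z": 0,"rx": 0,"ry": 0,"rz": 0.1,"fingers": 1},
])

```text
time_s: 15.5
tool_pos: [0.5255, -0.0763, 0.1126]
tool_rot: [179.9, -0.0, 127.1]
force: [1.8, 4.8, -0.6]
grip_width: 0.0357
grasp_force: 20.0
```

```bash
python3 rd.py 4
```

```text
15.65 e7 [-0.0641  0.0554  0.0821  0.0786] tz [-0.0977 -0.1072 -0.0787 -0.0749] mean [  1.0751  -0.3085  -0.0896   1.6109   4.9421  -0.6741 127.0897  48.76     0.038 ] [ 0.5255 -0.0763  0.1126]
```

Request:
drive_tool([
  {"x": 0,"y": 0,"z": 0,"rx": 0,"ry": 0,"rz": 0.05,"fingers": 1},
  {"x": 0,"y": 0,"z": 0,"rx": 0,"ry": 0,"rz": 0.1,"fingers": 1},
  {"x": 0,"y": 0,"z": 0,"rx": 0,"ry": 0,"rz": 0.1,"fingers": 1},
])

```text
time_s: 16.08
tool_pos: [0.5255, -0.0762, 0.1126]
tool_rot: [179.9, -0.0, 121.4]
force: [1.8, 5.8, -0.8]
grip_width: 0.0354
grasp_force: 20.0
```

```bash
python3 rd.py 4
```

```text
16.225 e7 [-0.0222  0.0648  0.0841  0.0861] tz [-0.0612 -0.1185 -0.0498 -0.1033] mean [  1.1065  -0.3425  -0.0832   1.4627   5.4601  -1.2641 121.3604  43.1754   0.0532] [ 0.5255 -0.0763  0.1126]
```

Request:
drive_tool([
  {"x": 0,"y": 0,"z": 0,"rx": 0,"ry": 0,"rz": 0.05,"fingers": 1},
  {"x": 0,"y": 0,"z": 0,"rx": 0,"ry": 0,"rz": 0.1,"fingers": 1},
  {"x": 0,"y": 0,"z": 0,"rx": 0,"ry": 0,"rz": 0.1,"fingers": 1},
  {"x": 0,"y": 0,"z": 0,"rx": 0,"ry": 0,"rz": 0.1,"fingers": 1},
  {"x": 0,"y": 0,"z": 0,"rx": 0,"ry": 0,"rz": 0.1,"fingers": 1},
])

```text
time_s: 16.9
tool_pos: [0.5256, -0.0762, 0.1126]
tool_rot: [179.9, -0.0, 115.6]
force: [1.6, 4.7, -1.4]
grip_width: 0.0354
grasp_force: 20.0
```

```bash
python3 rd.py 3
```

```text
17.0 e7 [0.0847 0.0844 0.0843] tz [-0.084  -0.0641 -0.0468] mean [  1.1237  -0.3516  -0.065    2.2624   4.7706  -0.9811 115.6351  37.5976   0.0845] [ 0.5255 -0.0762  0.1126]
```

Request:
drive_tool([
  {"x": 0,"y": 0,"z": 0,"rx": 0,"ry": 0,"rz": 0.05,"fingers": 1},
  {"x": 0,"y": 0,"z": 0,"rx": 0,"ry": 0,"rz": 0.1,"fingers": 1},
  {"x": 0,"y": 0,"z": 0,"rx": 0,"ry": 0,"rz": 0.1,"fingers": 1},
  {"x": 0,"y": 0,"z": 0,"rx": 0,"ry": 0,"rz": 0.1,"fingers": 1},
  {"x": 0,"y": 0,"z": 0,"rx": 0,"ry": 0,"rz": 0.1,"fingers": 1},
])

```text
time_s: 17.68
tool_pos: [0.5256, -0.0762, 0.1126]
tool_rot: [179.9, -0.1, 109.9]
force: [1.5, 5.1, -0.8]
grip_width: 0.0353
grasp_force: 20.0
```

```bash
python3 rd.py 3
```

```text
17.775 e7 [0.0851 0.0847 0.0843] tz [-0.0903 -0.0668 -0.1325] mean [  1.0904  -0.3708  -0.0965   1.3313   4.8809  -0.893  109.9108  32.0199   0.0847] [ 0.5256 -0.0762  0.1126]
```

Request:
drive_tool([
  {"x": 0,"y": 0,"z": 0,"rx": 0,"ry": 0,"rz": 0.05,"fingers": 1},
  {"x": 0,"y": 0,"z": 0,"rx": 0,"ry": 0,"rz": 0.1,"fingers": 1},
  {"x": 0,"y": 0,"z": 0,"rx": 0,"ry": 0,"rz": 0.1,"fingers": 1},
  {"x": 0,"y": 0,"z": 0,"rx": 0,"ry": 0,"rz": 0.1,"fingers": 1},
  {"x": 0,"y": 0,"z": 0,"rx": 0,"ry": 0,"rz": 0.1,"fingers": 1},
])

```text
time_s: 18.45
tool_pos: [0.5257, -0.0762, 0.1126]
tool_rot: [179.9, -0.1, 104.2]
force: [1.4, 5.1, -2.3]
grip_width: 0.0358
grasp_force: 20.0
```

```bash
python3 rd.py 3
```

```text
18.55 e7 [0.0705 0.0701 0.07  ] tz [-0.0748 -0.0796 -0.046 ] mean [  1.1004  -0.3868  -0.0668   1.4753   5.2069  -1.3302 104.1805  26.4446   0.0702] [ 0.5257 -0.0762  0.1126]
```

Request:
drive_tool([
  {"x": 0,"y": 0,"z": 0,"rx": 0,"ry": 0,"rz": 0.05,"fingers": 1},
  {"x": 0,"y": 0,"z": 0,"rx": 0,"ry": 0,"rz": 0.1,"fingers": 1},
  {"x": 0,"y": 0,"z": 0,"rx": 0,"ry": 0,"rz": 0.1,"fingers": 1},
  {"x": 0,"y": 0,"z": 0,"rx": 0,"ry": 0,"rz": 0.1,"fingers": 1},
  {"x": 0,"y": 0,"z": 0,"rx": 0,"ry": 0,"rz": 0.1,"fingers": 1},
])

```text
time_s: 19.23
tool_pos: [0.5257, -0.0761, 0.1126]
tool_rot: [179.9, -0.1, 98.5]
force: [2.1, 5.8, -1.6]
grip_width: 0.0352
grasp_force: 20.0
```

```bash
python3 rd.py 3
```

```text
19.325 e7 [0.0587 0.0584 0.0583] tz [-0.0171 -0.0843 -0.0648] mean [ 1.0895 -0.4157 -0.0554  1.7835  5.2276 -1.6126 98.4541 20.8748  0.0585] [ 0.5257 -0.0762  0.1126]
```

Request:
drive_tool([
  {"x": 0,"y": 0,"z": 0,"rx": 0,"ry": 0,"rz": 0.05,"fingers": 1},
  {"x": 0,"y": 0,"z": 0,"rx": 0,"ry": 0,"rz": 0.1,"fingers": 1},
  {"x": 0,"y": 0,"z": 0,"rx": 0,"ry": 0,"rz": 0.1,"fingers": 1},
  {"x": 0,"y": 0,"z": 0,"rx": 0,"ry": 0,"rz": 0.1,"fingers": 1},
  {"x": 0,"y": 0,"z": 0,"rx": 0,"ry": 0,"rz": 0.1,"fingers": 1},
])

```text
time_s: 20.0
tool_pos: [0.5257, -0.0762, 0.1126]
tool_rot: [179.9, -0.1, 92.7]
force: [1.3, 5.0, -1.7]
grip_width: 0.0351
grasp_force: 20.0
```

```bash
python3 rd.py 3
```

```text
20.1 e7 [0.0468 0.0465 0.0463] tz [-0.0513 -0.0237 -0.0901] mean [ 1.0905 -0.4781 -0.055   2.3364  4.7559 -1.2491 92.728  15.3118  0.0465] [ 0.5257 -0.0762  0.1126]
```

The settled joint-7 torque was flat at 0.0845 up to yaw 109.9°, then fell by 0.012 N m per 0.1 rad. That gives contact near 109.5° and about 9 N now, so I back off and come forward to yaw 99.2°, which should be 6 N.

Request:
drive_tool([
  {"x": 0,"y": 0,"z": 0,"rx": 0,"ry": 0,"rz": -0.1,"fingers": 1},
  {"x": 0,"y": 0,"z": 0,"rx": 0,"ry": 0,"rz": -0.2,"fingers": 1},
  {"x": 0,"y": 0,"z": 0,"rx": 0,"ry": 0,"rz": -0.2,"fingers": 1},
  {"x": 0,"y": 0,"z": 0,"rx": 0,"ry": 0,"rz": -0.2,"fingers": 1},
  {"x": 0,"y": 0,"z": 0,"rx": 0,"ry": 0,"rz": -0.155,"fingers": 1},
  {"x": 0,"y": 0,"z": 0,"rx": 0,"ry": 0,"rz": -0.112,"fingers": 1},
  {"x": 0,"y": 0,"z": 0,"rx": 0,"ry": 0,"rz": -0.112,"fingers": 1},
  {"x": 0,"y": 0,"z": 0,"rx": 0,"ry": 0,"rz": -0.112,"fingers": 1},
  {"x": 0,"y": 0,"z": 0,"rx": 0,"ry": 0,"rz": -0.112,"fingers": 1},
])

```text
time_s: 21.28
tool_pos: [0.5257, -0.0762, 0.1126]
tool_rot: [179.9, -0.1, 99.1]
force: [2.8, 6.6, -1.0]
grip_width: 0.0354
grasp_force: 20.0
```

```bash
python3 rd.py 3
```

```text
21.375 e7 [0.0597 0.0595 0.0595] tz [-0.0749 -0.0359 -0.0266] mean [ 1.0656 -0.4061 -0.0458  2.0811  5.4303 -1.4472 99.1433 21.5406  0.0596] [ 0.5257 -0.0761  0.1126]
```

Request:
drive_tool([
  {"x": 0,"y": 0,"z": 0,"rx": 0,"ry": 0,"rz": 0,"fingers": -1},
  {"x": 0,"y": 0,"z": 0,"rx": 0,"ry": 0,"rz": 0,"fingers": -1},
  {"x": 0,"y": 0,"z": 0,"rx": 0,"ry": 0,"rz": 0,"fingers": -1},
  {"x": 0,"y": 0,"z": 0,"rx": 0,"ry": 0,"rz": 0,"fingers": -1},
  {"x": 0,"y": 0,"z": -20,"rx": 0,"ry": 0,"rz": 0,"fingers": -1},
  {"x": 0,"y": 0,"z": -50,"rx": 0,"ry": 0,"rz": 0,"fingers": -1},
  {"x": 0,"y": 0,"z": -50,"rx": 0,"ry": 0,"rz": 0,"fingers": -1},
  {"x": 0,"y": 0,"z": -50,"rx": 0,"ry": 0,"rz": 0,"fingers": -1},
])

```text
time_s: 22.42
tool_pos: [0.5248, -0.0772, 0.162]
tool_rot: [-180.0, -0.0, 99.1]
force: [0.1, -1.3, 0.2]
grip_width: 0.087
grasp_force: 0.0
```

Run:
```python
from h import *
goal(.4841,-.0014,.162,117.7)
```

```text
move mm [ 81.2 -28.2   0. ] rot [-0.0006 -0.0004 -0.3253] t 22.425
```

Request:
drive_tool([
  {"x": 30,"y": -10,"z": 0,"rx": 0,"ry": 0,"rz": -0.16,"fingers": -1},
  {"x": 60,"y": -20,"z": 0,"rx": 0,"ry": 0,"rz": -0.325,"fingers": -1},
  {"x": 81.2,"y": -28.2,"z": 0,"rx": 0,"ry": 0,"rz": -0.325,"fingers": -1},
  {"x": 81.2,"y": -28.2,"z": 0,"rx": 0,"ry": 0,"rz": -0.325,"fingers": -1},
  {"x": 81.2,"y": -28.2,"z": 0,"rx": 0,"ry": 0,"rz": -0.325,"fingers": -1},
  {"x": 81.2,"y": -28.2,"z": 40,"rx": 0,"ry": 0,"rz": -0.325,"fingers": -1},
  {"x": 81.2,"y": -28.2,"z": 80,"rx": 0,"ry": 0,"rz": -0.325,"fingers": -1},
  {"x": 81.2,"y": -28.2,"z": 104,"rx": 0,"ry": 0,"rz": -0.325,"fingers": -1},
  {"x": 81.2,"y": -28.2,"z": 108,"rx": 0,"ry": 0,"rz": -0.325,"fingers": -1},
  {"x": 81.2,"y": -28.2,"z": 108,"rx": 0,"ry": 0,"rz": -0.325,"fingers": -1},
  {"x": 81.2,"y": -28.2,"z": 108,"rx": 0,"ry": 0,"rz": -0.325,"fingers": -1},
])

```text
time_s: 23.8
tool_pos: [0.4857, -0.0017, 0.0557]
tool_rot: [179.9, 0.0, 117.7]
force: [-0.2, -0.3, 0.0]
grip_width: 0.0866
grasp_force: 0.0
```

Run:
```python
from h import *
goal(.4841,-.0014,.052,117.7)
c=cam("scene");cv2.imwrite("pics/e.png",cv2.resize(c["image"][195:320,215:385,::-1],None,fx=4,fy=4))
```

```text
move mm [ 1.  -1.3  3.7] rot [ 0.0021  0.0007 -0.0008] t 23.8
```

View pics/e.png

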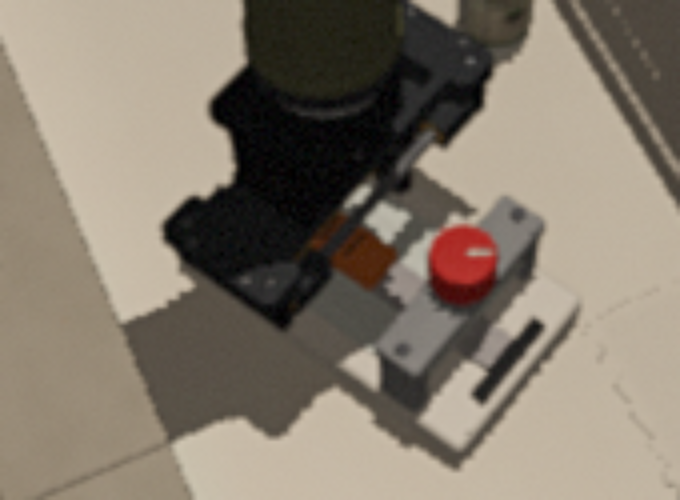

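The knob mark has turned clockwise to (480,253), and the gauge tip is still at the stop at (495,345). I grip the handle again.

Request:
drive_tool([
  {"x": 1,"y": -1.3,"z": 3.7,"rx": 0,"ry": 0,"rz": 0,"fingers": -1},
  {"x": 1,"y": -1.3,"z": 3.7,"rx": 0,"ry": 0,"rz": 0,"fingers": -1},
  {"x": 1,"y": -1.3,"z": 3.7,"rx": 0,"ry": 0,"rz": 0,"fingers": 1},
  {"x": 1,"y": -1.3,"z": 3.7,"rx": 0,"ry": 0,"rz": 0,"fingers": 1},
  {"x": 1,"y": -1.3,"z": 3.7,"rx": 0,"ry": 0,"rz": 0,"fingers": 1},
  {"x": 1,"y": -1.3,"z": 3.7,"rx": 0,"ry": 0,"rz": 0,"fingers": 1},
  {"x": 1,"y": -1.3,"z": 3.7,"rx": 0,"ry": 0,"rz": 0,"fingers": 1},
  {"x": 1,"y": -1.3,"z": 3.7,"rx": 0,"ry": 0,"rz": 0,"fingers": 1},
  {"x": 1,"y": -1.3,"z": 3.7,"rx": 0,"ry": 0,"rz": 0,"fingers": 1},
], force=25)

```text
time_s: 24.98
tool_pos: [0.4832, -0.001, 0.0509]
tool_rot: [180.0, 0.0, 117.7]
force: [2.2, 0.7, -2.2]
grip_width: 0.026
grasp_force: 25.0
```

```bash
python3 rd.py 3
```

```text
25.075 e7 [-0.2146 -0.1917 -0.1736] tz [0.2634 0.1152 0.1892] mean [  0.1127  -0.3543   0.1893   1.5976   0.7274  -1.8448 117.7029  30.7343  -0.1933] [ 0.4833 -0.0009  0.0509]
```

Request:
drive_tool([
  {"x": 1.5,"y": 0,"z": 0,"rx": 0,"ry": 0,"rz": 0,"fingers": 1},
  {"x": 3,"y": 0,"z": 0,"rx": 0,"ry": 0,"rz": 0,"fingers": 1},
  {"x": 4.5,"y": 0,"z": 0,"rx": 0,"ry": 0,"rz": 0,"fingers": 1},
  {"x": 6,"y": 0,"z": 0,"rx": 0,"ry": 0,"rz": 0,"fingers": 1},
  {"x": 7.5,"y": 0,"z": 0,"rx": 0,"ry": 0,"rz": 0,"fingers": 1},
])

```text
time_s: 25.75
tool_pos: [0.4802, 0.0032, 0.051]
tool_rot: [180.0, 0.2, 117.6]
force: [3.7, -5.9, -3.2]
grip_width: 0.0255
grasp_force: 24.9
```

Request:
drive_tool([
  {"x": 1.5,"y": 0,"z": 0,"rx": 0,"ry": 0,"rz": 0,"fingers": 1},
  {"x": 3,"y": 0,"z": 0,"rx": 0,"ry": 0,"rz": 0,"fingers": 1},
  {"x": 4.5,"y": 0,"z": 0,"rx": 0,"ry": 0,"rz": 0,"fingers": 1},
])

```text
time_s: 26.12
tool_pos: [0.4779, 0.0068, 0.0509]
tool_rot: [-180.0, 0.2, 117.6]
force: [4.1, -5.7, -2.0]
grip_width: 0.0256
grasp_force: 24.9
```

Request:
drive_tool([
  {"x": 1.5,"y": 0,"z": 0,"rx": 0,"ry": 0,"rz": 0,"fingers": 1},
  {"x": 3,"y": 0,"z": 0,"rx": 0,"ry": 0,"rz": 0,"fingers": 1},
  {"x": 3,"y": 0,"z": 0,"rx": 0,"ry": 0,"rz": 0,"fingers": 1},
  {"x": 3,"y": 0,"z": 0,"rx": 0,"ry": 0,"rz": 0,"fingers": 1},
])

```text
time_s: 26.62
tool_pos: [0.4765, 0.0096, 0.0509]
tool_rot: [-180.0, 0.2, 117.6]
force: [2.4, -6.1, -2.1]
grip_width: 0.0257
grasp_force: 24.9
```

Run:
```python
from h import *
p=sensors.get_obs()["tool_pos"]; print(p,np.linalg.norm((p-[.4833,-.0009,.0509])[:2]))
```

```text
[0.47645484 0.00957894 0.0509233 ] 0.012516567878156639
```

Request:
drive_tool([
  {"x": 1.3,"y": 0,"z": 0,"rx": 0,"ry": 0,"rz": 0,"fingers": 1},
  {"x": 2.6,"y": 0,"z": 0,"rx": 0,"ry": 0,"rz": 0,"fingers": 1},
  {"x": 2.6,"y": 0,"z": 0,"rx": 0,"ry": 0,"rz": 0,"fingers": 1},
  {"x": 2.6,"y": 0,"z": 0,"rx": 0,"ry": 0,"rz": 0,"fingers": 1},
])

```text
time_s: 27.12
tool_pos: [0.4753, 0.0118, 0.0509]
tool_rot: [-180.0, 0.2, 117.6]
force: [2.5, -4.9, -3.2]
grip_width: 0.0253
grasp_force: 24.9
```

Run:
```python
from h import *
p=sensors.get_obs()["tool_pos"]; print(p,np.linalg.norm((p-[.4833,-.0009,.0509])[:2]))
```

```text
[0.47525679 0.01181042 0.05090407] 0.015041546054674206
```

Request:
drive_tool([
  {"x": -0.7,"y": 0,"z": 0,"rx": 0,"ry": 0,"rz": 0,"fingers": 1},
  {"x": -0.7,"y": 0,"z": 0,"rx": 0,"ry": 0,"rz": 0,"fingers": 1},
])

```text
time_s: 27.38
tool_pos: [0.4753, 0.0118, 0.0509]
tool_rot: [-180.0, 0.1, 117.6]
force: [2.1, -5.4, -1.3]
grip_width: 0.0261
grasp_force: 24.9
```

Request:
drive_tool([
  {"x": -0.7,"y": 0,"z": 0,"rx": 0,"ry": 0,"rz": 0,"fingers": -1},
  {"x": -0.7,"y": 0,"z": 0,"rx": 0,"ry": 0,"rz": 0,"fingers": -1},
  {"x": -0.7,"y": 0,"z": 0,"rx": 0,"ry": 0,"rz": 0,"fingers": -1},
  {"x": -0.7,"y": 0,"z": 0,"rx": 0,"ry": 0,"rz": 0,"fingers": -1},
  {"x": 0,"y": 0,"z": -30,"rx": 0,"ry": 0,"rz": 0,"fingers": -1},
  {"x": 0,"y": 0,"z": -80,"rx": 0,"ry": 0,"rz": 0,"fingers": -1},
  {"x": 0,"y": 0,"z": -130,"rx": 0,"ry": 0,"rz": 0,"fingers": -1},
  {"x": 30,"y": 0,"z": -150,"rx": 0,"ry": 0,"rz": 0,"fingers": -1},
  {"x": 60,"y": 0,"z": -150,"rx": 0,"ry": 0,"rz": 0,"fingers": -1},
  {"x": 100,"y": 0,"z": -150,"rx": 0,"ry": 0,"rz": 0,"fingers": -1},
  {"x": 100,"y": 0,"z": -150,"rx": 0,"ry": 0,"rz": 0,"fingers": -1},
  {"x": 100,"y": 0,"z": -150,"rx": 0,"ry": 0,"rz": 0,"fingers": -1},
])

```text
time_s: 28.88
tool_pos: [0.4288, 0.1019, 0.2009]
tool_rot: [180.0, 0.0, 117.7]
force: [0.9, -0.9, 0.4]
grip_width: 0.087
grasp_force: 0.0
```

Run:
```python
from h import *
c=cam("scene");cv2.imwrite("pics/f.png",cv2.resize(c["image"][195:320,215:385,::-1],None,fx=4,fy=4))
```

```text
(no output)
```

View pics/f.png

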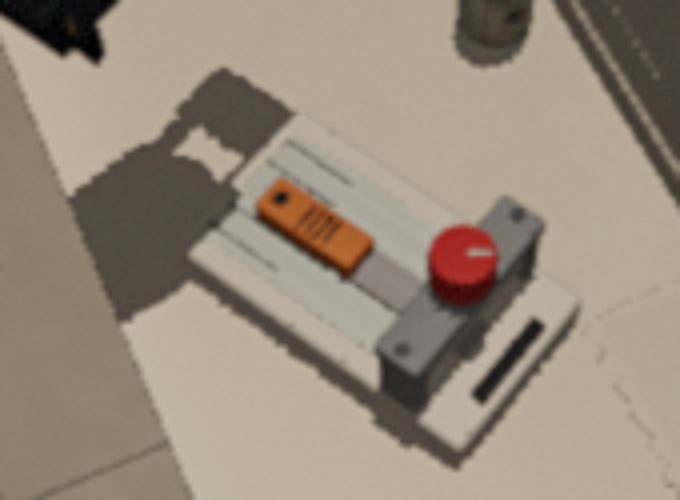

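The gauge lies straight under the blade with its handle at (315,225), drawn back from the stop. The knob mark is unchanged at (480,253) and the gripper is clear, so I hand in.

```bash
python3 -c "
from cell import workorder
print(workorder.sign_off())"
```

```text
the job is handed in; nothing more can be done
None
```

The job is handed in: the gauge went to the stop, the blade was set to about 6 N (estimated from joint-7 torque) after a brief overshoot to about 9 N, and the gauge was drawn back 15 mm against about 6–7 N of drag and left under the blade, with the jars and pot untouched and about 29 s used.

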